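Discharge a counted bolt batch through the locked spring-return gate

TASK

Discharge the counted batch: draw the lock pin out from beside the T-handle and hang it upright by its collar in the notch of the side bracket, then twist the T-handle clockwise until it bears on its travel stop, hold it there while the three bolts slide down into the tray, and let go so that it springs fully shut. Feel for the stop rather than forcing the handle: the clamp ring that sets the stop must not be forced round. Leave the red start button and the other things on the shelf alone.

Things in the scene. Friction and masses are not known exactly. Their poses are not given: they have to be found in the camera images.
- counter: bolt counter, fixed. Origin on the shelf under the chute's lower lip; x from tray to housing, y left, z up. Tray x -0.16 to 0.01; open chute, sloping 30 deg, up to the housing (x 0.19 to 0.35, y +-0.13, 0.255 high). A gate case over the chute carries a 115 x 151 mm steel plate parallel to the chute floor: tilted 30 deg, normal (-0.5, 0, 0.866) in this frame, with T-handle and lock pin
- gate_grip (a point): grip point of the black T-handle, on its turning axis in the bar's middle. x along the bar (100 mm long, 20 mm wide, 32 mm high), z out along the axis, which leans 30 deg from vertical towards the tray. Bar top 14 mm above this point, plate 42 mm below; under the bar a neck of 9 mm radius, nothing wider within 27 mm below. Turns with the handle; shut, the bar points up the slope
- gate (a joint): T-handle angle, rad: 0 = shut, grows turning clockwise seen from above. Return spring: 0.26 N m at 0, plus 0.26 N m per rad; springs shut in about 1 s when let go. Lifts the gate 34 mm per rad: bolts pass from about 0.85. It meets its travel stop somewhere from 1.0 to 1.35, set differently each time; the stop is inside the ring and cannot be seen. Blocked while the lock pin is in
- gate_stop: clamp ring round the foot of the T-handle's shaft, flat on the plate, 72 mm dia, 5.5 mm high: it carries the hidden travel stop. Only clamped: it slips round if the handle bears on the stop with over about 0.8 N m beyond the spring. Origin on the handle's axis at the plate's top face; its pose does not tell the stop's setting
- ring_ear (a point): point on the clamp ring's ear, 42 mm from the handle's axis, opposite the lock pin; it moves only if the ring slips
- lock_pin: steel lock pin, 98 mm long, right (-y) of the T-handle, 65 mm from its axis. Origin on its axis under the collar, z towards the head. Shank 10 mm dia, 51 mm below the origin; collar 30 mm dia, z 0 to 5 mm; round head 22 mm dia, z 5 to 47 mm. Stands loosely in 12 mm bores through the handle's lug and the plate, tilted 30 deg with them, collar on the lug
- bore (a point): mouth of the fixed bore on the plate's top face, 14 mm below the pin's collar; the bore runs along the plate's normal (see counter). The pin is clear of lug and bore when drawn 55 mm
- notch (a point): parking notch in a level steel fork right (-y) of the chute: point on the fork's top face on the notch's centre line, 4 mm short of where a 10 mm pin bottoms. Notch 14 mm wide, its flared mouth 37 mm from this point towards the tray end (-x). Fork 6 mm thick, top 135 mm above the shelf, free above and below. Axes as counter. A parked pin stands upright, collar on the fork
- tray (a point): centre of the output tray's floor, 4 mm above the shelf; axes as counter. Inside 162 mm (x) by 142 mm (y), walls to 48 mm above the shelf; the chute ends over its rear edge
- bolt1: stainless hex bolt of the counted batch, 100 mm long (head 24 mm across flats, shank 16 mm dia); origin at mid-length, x from head to thread end. Lies in the chute, head against the gate; slides down by itself when the gate is up (right one of three, seen from the tray)
- bolt2: stainless hex bolt of the counted batch, 100 mm long (head 24 mm across flats, shank 16 mm dia); origin at mid-length, x from head to thread end. Lies in the chute, head against the gate; slides down by itself when the gate is up (middle one)
- bolt3: stainless hex bolt of the counted batch, 100 mm long (head 24 mm across flats, shank 16 mm dia); origin at mid-length, x from head to thread end. Lies in the chute, head against the gate; slides down by itself when the gate is up (left one)
- start_button (a joint): travel of the large red start button (44 mm dia) on the front of the housing, m: 0 = out, 0.006 = pressed. Not needed
- elbow: bystander: silver 90 deg elbow fitting, about 70 x 82 x 52 mm, loose, origin under its bend
- gasket: bystander: flat copper gasket ring, 96 mm dia, 5 mm thick, loose
- flange_cap: bystander: yellow plastic flange cap, 100 mm dia, 28 mm high, loose
- spanner: bystander: steel spanner, 170 mm long, loose, lying beyond the bracket
- spare_bolt: bystander: a stray bolt like those of the batch, lying on the shelf left of the tray
- solvent: bystander: bottle, 66 mm dia, 190 mm high, loose, beyond the bracket beside the housing
Not all that is in view belongs to the job. Leave any yellow look-alike of the bolt3 alone.

How it is judged:
By the outcome, as a careful person would: the job done as asked, in the order asked, and still so for the second after the job is handed in, with the robot touching nothing.
It also fails if it takes over 72 s, if anything falls off the work surface, if the arm or the gripper's body presses on something with over 40 N, if the wrist force passes 120 N, or if a joint passes its speed limit or range.

ROBOT

A 7-joint arm with a two-finger parallel gripper is mounted at the origin on the work surface. World frame = base frame: x ahead of the robot, y to its left, z up, the work surface at z = 0. Lengths are in m, angles in rad, forces in N, time in s.
With the tool pointing down it reaches from about 0.4 to 0.9 m from the base axis. Payload 5.5 kg.
Tool frame: the origin (TCP) lies midway between the tips of the shut fingers; the grasp point (between the pads) lies 19 mm behind it; z points along the fingers, y is the line along which they close (so a half turn about z gives the same grasp; the last joint's range is limited). The gripper opens to 92 mm and grips with 3 to 60 N. Pads are 19 mm wide; open, the fingers measure 130 mm over their backs; the gripper's body (75 mm by 190 mm) begins 47 mm behind the grasp point.
Start: joints at [1.575, 0.501, -0.427, 1.55, 0.221, 1.138, -0.21], TCP at [0.166, -0.628, 0.227] pointing down, gripper open.
Joint ranges: [-2.88, 2.88], [-0.31, 2.03], [-1.54, 1.56], [0.2, 2.42], [-1.41, 4.55], [0.19, 2.02], [-2.57, 2.57]. Speed limits (rad/s): [2.57, 2.57, 3.14, 3.14, 3.14, 3.14, 3.14].

INTERFACE

Orientations are given as a unit quaternion [x, y, z, w].
In Python, from station import robot, vision gives the robot as it stands.
- The arm moves only by the shell command python3 -m inch 'ROWS' [FORCE]. ROWS is JSON, a list of rows, each a list of 5 numbers: the opening, from -1 (shut) to 1 (fully open), then the shift along the world's x, y, z in cm, then the turn about the world's z in rad. In form: [[hand, dx, dy, dz, spin], ...]. A call has exactly 10 rows; each row is the pose to reach, as a shift and turn from the pose commanded when the call began; what a row does not reach only later rows make up. A row lasts 1/8 s, in which the tool goes at most 62.5 mm and 10.7 degrees, less where a joint would pass 70% of its speed; a pose out of reach is approached as far as the arm can. A call with a gripper value outside its range is refused whole. The fingers move at their own pace and stop on an object; FORCE is the grip in N (left out, the last holds). Time passes only in rows, so rows that repeat a pose let the fingers close, or fill a call up. It gives the time, the measured TCP pose, the force, the opening and the grip force at its end, in the units of the state.
- robot.observe(): the state, without advancing time (a new reading comes with each control period).
- vision.get_image(name): name is "side" or "top"; returns the picture (480x640x3 uint8, red, green, blue); there is no depth.
- vision.camera_model(name): a dict with "mtx" (3x3 intrinsics, pixels), "R" (3x3) and "t" (3): a world point X has camera coordinates R X + t. Camera axes: x right, y down, z forward; pixel columns grow to the right and rows downward; lengths in m; the calibration is good to about 2 mm. A picture is of the moment at which its call begins. camera_model takes no time and is no camera call.
- robot.close_job(): hands the job in; it is judged then, once.
The state is a dict: "time_s": time; "q": joint angles; "joint_velocities": joint speeds; "joint_efforts": joint torques, N m; "tcp_pos": TCP position; "eef_rot": TCP orientation; "ft_force": force on the tool from outside, world axes, zero at the start; "ft_torque": the same for the moment, N m; "grip_width": opening from 0.0 (shut) to 1.0 (fully open); "finger_force": force on a finger pad.
Only numpy, scipy, OpenCV 4.12 (cv2) and the standard library are available. Lean on these libraries where they do the work, as an engineer would, in place of code of your own. Each camera call takes 0.05 s, during which the arm holds its last target. There are 200 camera calls.

## Working session

There is one attempt and no reset: what is moved stays moved. The work goes in short steps, Python scripts to look and compute and a shell command to move; the robot and the scene stay as the last step left them, time stands still between calls to the robot, and variables do not carry over. Pictures are saved under pics/ and viewed, at most 10 in all, crops included, and the job is handed in when it is done.

```bash
ls; mkdir -p pics
python3 - <<'E'
from station import robot, vision
import cv2,numpy as np
for n in("side","top"):
    im=vision.get_image(n); cv2.imwrite(f"pics/{n}0.png",im[:,:,::-1])
    m=vision.camera_model(n); print(n,m['mtx'],m['R'],m['t'], -np.array(m['R']).T@np.array(m['t']))
print(robot.observe())
E
```

```text
pics
side [[498.67006306   0.         316.92208042]
 [  0.         498.67006306 234.52703865]
 [  0.           0.           1.        ]] [[-0.88519188 -0.46522465 -0.0011628 ]
 [-0.28865598  0.551188   -0.78285983]
 [ 0.36484661 -0.69264551 -0.62219703]] [0.53099844 0.23364855 0.87001844] [0.22005628 0.72086366 0.7248544 ]
top [[609.62256674   0.         313.78897173]
 [  0.         609.62256674 236.99943075]
 [  0.           0.           1.        ]] [[ 0.02012556 -0.99952884 -0.02317453]
 [-0.98624427 -0.01604374 -0.16451397]
 [ 0.16406465  0.02616669 -0.98610248]] [0.08409788 0.57047812 1.27710369] [0.35141069 0.05979329 1.35515566]
{'time_s': 0.1, 'q': array([ 1.57520902,  0.50174549, -0.42681689,  1.55135437,  0.22077516,
        1.13831927, -0.21032546]), 'joint_velocities': array([ 0.00013757, -0.00106521, -0.00121411, -0.0025422 ,  0.00051406,
       -0.00051611, -0.00034338]), 'joint_efforts': array([-1.18652396e-02, -5.67871284e+01, -5.83868891e+00, -2.79918569e+01,
       -6.90766051e-02,  2.40180345e-02,  2.06441490e-05]), 'tcp_pos': array([ 0.1661498 , -0.62773833,  0.22578459]), 'eef_rot': array([ 9.91638474e-01,  1.29043972e-01, -7.47797060e-05, -8.85547885e-04]), 'ft_force': array([-0.3442915 , -0.91558108, -0.59190625]), 'ft_torque': array([0.0131997 , 0.00604833, 0.00010246]), 'finger_force': 0.0, 'grip_width': 0.9987617610353793}
```

View pics/side0.png

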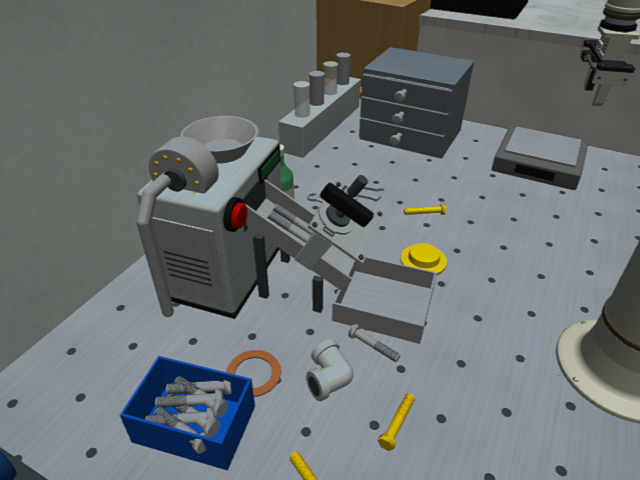

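View pics/top0.png

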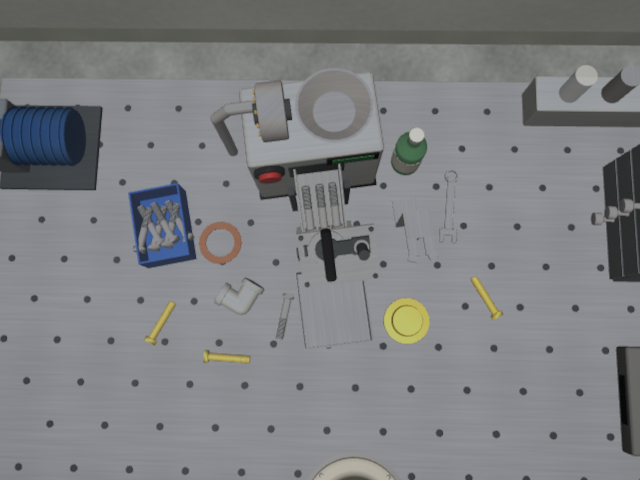

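The side view shows the counter's T-handle at about (347,203) and the pin head at about (358,185). In the top view, the handle bar runs (326,232)-(331,279), the pin head is at about (362,250) and the fork is at about (410,230).

Run:
```python
import cv2,numpy as np
a=cv2.imread("pics/top0.png")[160:360,280:446]; b=cv2.imread("pics/side0.png")[160:350,240:450]
cv2.imwrite("pics/tc.png",cv2.resize(a,None,fx=3,fy=3,interpolation=cv2.INTER_CUBIC))
cv2.imwrite("pics/sc.png",cv2.resize(b,None,fx=3,fy=3,interpolation=cv2.INTER_CUBIC))
```

```text
(no output)
```

View pics/tc.png

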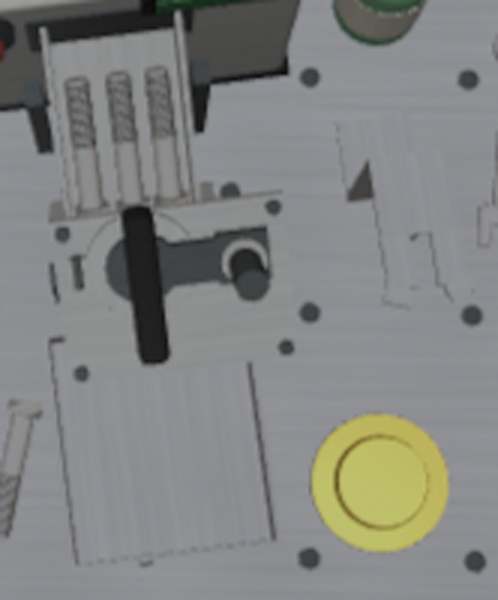

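View pics/sc.png

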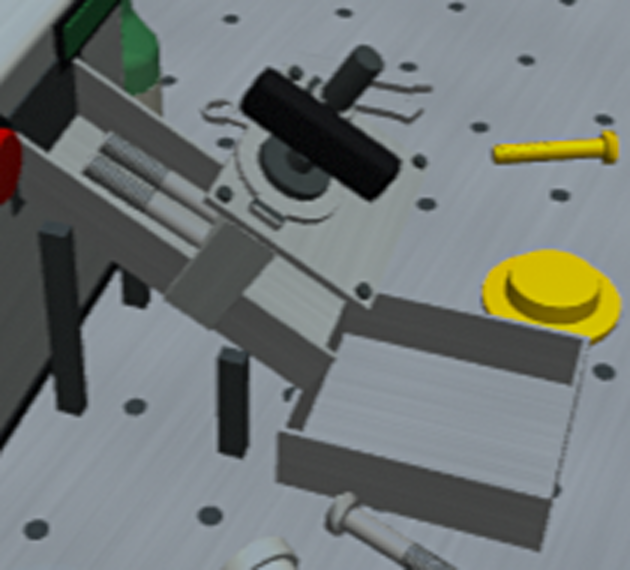

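The top crop shows four plate screws at (62,234), (274,207), (287,347) and (82,373), the pin head end at about (252,285), and the notch slot from about (421,236) to its mouth at y≈304. The side crop shows the same screws at (225,193), (296,72), (419,161) and (364,291), and the pin head top at about (367,60). I'll triangulate these.

```bash
cat > h.py <<'E'
import cv2,numpy as np
from station import vision
M={n:vision.camera_model(n) for n in("side","top")}
P={n:M[n]['mtx']@np.c_[M[n]['R'],M[n]['t']] for n in M}
def ray(n,uv):
    m=M[n];R=np.array(m['R']);d=R.T@np.linalg.inv(m['mtx'])@np.r_[uv,1.];return -R.T@np.array(m['t']),d/np.linalg.norm(d)
def tri(s,t):
    X=cv2.triangulatePoints(P['side'],P['top'],np.array(s,float).reshape(2,1),np.array(t,float).reshape(2,1))[:,0];return X[:3]/X[3]
def onz(n,uv,z):
    o,d=ray(n,uv);return o+d*(z-o[2])/d[2]
def proj(n,X):
    x=P[n]@np.r_[X,1.];return x[:2]/x[2]
T=lambda u,v:(280+(u+.5)/3-.5,160+(v+.5)/3-.5)
S=lambda u,v:(240+(u+.5)/3-.5,160+(v+.5)/3-.5)
E
python3 - <<'E'
from h import *
np.set_printoptions(precision=4,suppress=True)
sc=[tri(S(*a),T(*b)) for a,b in [((225,193),(62,234)),((296,72),(274,207)),((419,161),(287,347)),((364,291),(82,373))]]
sc=np.array(sc);print(sc)
ey=sc[0]-sc[1]+sc[3]-sc[2];ex=sc[0]+sc[1]-sc[2]-sc[3];n=np.cross(ex,ey);n/=np.linalg.norm(n)
print("sizes",np.linalg.norm(ex)/2,np.linalg.norm(ey)/2,"normal",n,"tilt",np.degrees(np.arccos(n[2])),"yaw n",np.degrees(np.arctan2(-n[1],-n[0])),"yaw ey",np.degrees(np.arctan2(-ey[0],ey[1])),"centre",sc.mean(0))
print("pin head",tri(S(367,60),T(252,285)))
for nm,s,t in (("bar hi",(272,85),(138,209)),("bar lo",(385,180),(155,361))): print(nm,tri(S(*s),T(*t)))
print("tray corners", [onz("top",T(*p),.048) for p in((50,340),(78,564),(273,540),(250,362))])
a=[onz("top",T(*p),.135) for p in((421,236),(423,249),(431,304))];print("notch end,point,mouth",a)
print([((np.array(proj("side",x))-(240,160))*3) for x in a])
E
```

```text
[[ 0.5419  0.1163  0.2035]
 [ 0.5617 -0.0188  0.2031]
 [ 0.4775 -0.0312  0.1528]
 [ 0.4576  0.1034  0.153 ]]
sizes 0.09900267413051797 0.13626644495892573 normal [-0.5038 -0.0757  0.8605] tilt 30.627061638785584 yaw n 8.547480733132868 yaw ey 8.375339430010662 centre [0.5097 0.0424 0.1781]
pin head [ 0.5068 -0.0031  0.2369]
bar hi [0.5458 0.0661 0.2491]
bar lo [0.4641 0.0563 0.1993]
tray corners [array([0.4897, 0.1305, 0.048 ]), array([0.3318, 0.1069, 0.048 ]), array([ 0.3512, -0.03  ,  0.048 ]), array([ 0.4764, -0.013 ,  0.048 ])]
notch end,point,mouth [array([ 0.5552, -0.1225,  0.135 ]), array([ 0.5463, -0.1238,  0.135 ]), array([ 0.5091, -0.1288,  0.135 ])]
[array([365.1282,  84.4503]), array([377.1795,  86.7363]), array([428.2747,  96.6736])]
```

```bash
python3 -m inch '[[0,1.5,2.5,4,-0.11],[0,4,8,9.4,-0.11],[0,7,13,9.4,-0.11],[0,10,18,9.4,-0.11],[0,13,23,9.4,-0.11],[0,16,28,9.4,-0.11],[0,19,33,9.4,-0.11],[0,22,38,9.4,-0.11],[0,25,43,9.4,-0.11],[0,28,48,9.4,-0.11]]' 20
python3 - <<'E'
from h import *
print("fork tips",tri(S(424,103),T(431,303)),tri(S(418,118),T(409,305)),tri(S(430,88),T(453,300)))
E
```

```text
time_s: 1.35
tcp_pos: [0.4468, -0.1467, 0.3207]
eef_rot: [0.997, 0.074, -0.0, 0.0]
ft_force: [1.2, -0.6, -0.7]
grip_width: 0.5
finger_force: 0.0
fork tips [ 0.51149204 -0.12952063  0.12900165] [ 0.5102352  -0.11535444  0.12512371] [ 0.51311618 -0.14363372  0.13308071]
```

```bash
python3 -m inch '[[0,3,6,0,0],[0,5,11,0,0],[0,6.5,14.4,0,0],[0,6.5,14.4,-2,0],[0,6.5,14.4,-4,0],[0,6.5,14.4,-5.5,0],[0,6.5,14.4,-5.5,0],[0,6.5,14.4,-5.5,0],[0,6.5,14.4,-5.5,0],[0,6.5,14.4,-5.5,0]]'
python3 - <<'E'
from h import *
a=vision.get_image("top")[180:300,270:400];b=vision.get_image("side")[150:270,290:420]
c=np.hstack([cv2.resize(i[:,:,::-1],None,fx=3,fy=3,interpolation=cv2.INTER_CUBIC) for i in(a,b)])
cv2.imwrite("pics/c1.png",c)
E
```

```text
time_s: 2.6
tcp_pos: [0.5117, -0.0044, 0.2663]
eef_rot: [0.997, 0.074, 0.0, 0.0]
ft_force: [-0.8, 0.3, -0.2]
grip_width: 0.496
finger_force: 0.0
```

View pics/c1.png

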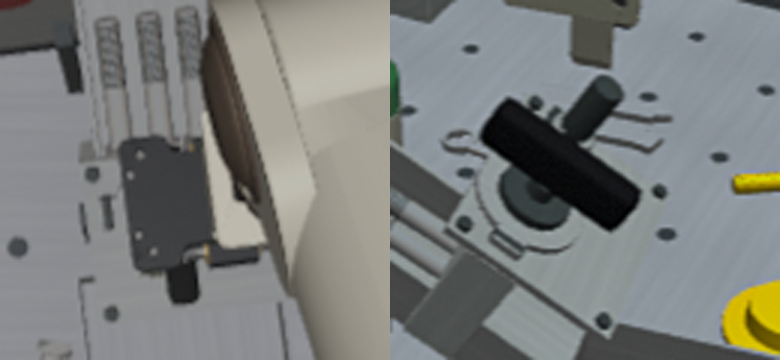

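The side view (right half) shows a finger tip at about (592,60), just above the pin head at (605,90). The alignment matches the estimate, so I'll descend and grip.

```bash
python3 -m inch '[[0,0,0,-1.5,0],[0,0,0,-3,0],[0,0,0,-4.2,0],[0,0,0,-5.4,0],[0,0,0,-5.4,0],[-0.9,0,0,-5.4,0],[-0.9,0,0,-5.4,0],[-0.9,0,0,-5.4,0],[-0.9,0,0,-5.4,0],[-0.9,0,0,-5.4,0]]' 30
```

```text
time_s: 3.95
tcp_pos: [0.5118, -0.0041, 0.2121]
eef_rot: [0.997, 0.074, 0.0, 0.0]
ft_force: [-0.7, 0.5, 3.0]
grip_width: 0.235
finger_force: 30.0
```

```bash
python3 -m inch '[[-0.9,-0.35,-0.05,0.62,0],[-0.9,-0.71,-0.1,1.23,0],[-0.9,-1.06,-0.16,1.85,0],[-0.9,-1.41,-0.21,2.47,0],[-0.9,-1.76,-0.26,3.08,0],[-0.9,-2.11,-0.31,3.7,0],[-0.9,-2.46,-0.37,4.3,0],[-0.9,-2.82,-0.42,4.93,0],[-0.9,-3.17,-0.47,5.54,0],[-0.9,-3.27,-0.49,5.74,0]]'
python3 - <<'E'
from h import *
from station import robot
o=robot.observe();print(o['tcp_pos'],o['ft_force'])
a=vision.get_image("top")[180:300,270:400];b=vision.get_image("side")[130:250,290:420]
c=np.hstack([cv2.resize(i[:,:,::-1],None,fx=3,fy=3,interpolation=cv2.INTER_CUBIC) for i in(a,b)])
cv2.imwrite("pics/c2.png",c)
E
```

```text
time_s: 5.2
tcp_pos: [0.4786, -0.0094, 0.2696]
eef_rot: [0.997, 0.074, 0.0, 0.0]
ft_force: [0.8, 0.2, -1.1]
grip_width: 0.23
finger_force: 30.0
[ 0.47858537 -0.00938703  0.26959074] [ 0.84625584  0.21850145 -1.05483079]
```

View pics/c2.png

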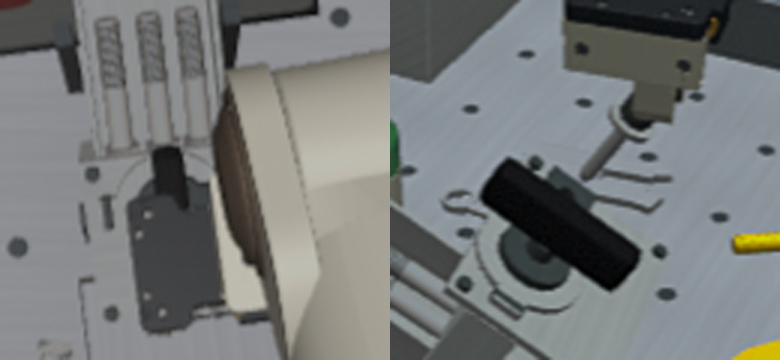

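The pin is clear of the bore and held; in the right half its collar is at about (632,115) and its tip at about (587,178). Next I'll carry it to the front of the notch mouth.

```bash
python3 -m inch '[[-0.9,-1,-2.5,0,0],[-0.9,-2,-6,0,0],[-0.9,-2.6,-9.5,0,0],[-0.9,-2.6,-12.9,0,0],[-0.9,-2.6,-12.9,-3,0],[-0.9,-2.6,-12.9,-6.5,0],[-0.9,-2.6,-12.9,-9.5,0],[-0.9,-2.6,-12.9,-10.8,0],[-0.9,-2.6,-12.9,-10.8,0],[-0.9,-2.6,-12.9,-10.8,0]]'
python3 - <<'E'
from h import *
print("tip px before", proj("side",(0.5197,-0.0033,0.2139)),"seen 355.7,189.3")
t=np.array([.4526,-.1384,.1616])
a=vision.get_image("top")[180:300,340:470];b=vision.get_image("side")[130:250,300:430]
c=np.hstack([cv2.resize(i[:,:,::-1],None,fx=3,fy=3,interpolation=cv2.INTER_CUBIC) for i in(a,b)])
cv2.imwrite("pics/c3.png",c)
for nm,d in(("tip",(.0411,.0061,-.0557)),("collar",(.0159,.0024,-.0115))):
    print(nm,(proj("side",t+d)-(300,130))*3+(390,0),(proj("top",t+d)-(340,180))*3)
E
```

```text
time_s: 6.55
tcp_pos: [0.4536, -0.1383, 0.1621]
eef_rot: [0.997, 0.074, 0.001, 0.0]
ft_force: [0.2, -0.1, 0.1]
grip_width: 0.232
finger_force: 30.0
tip px before [355.71216553 188.54925528] seen 355.7,189.3
tip [656.85523723 223.6333936 ] [248.77717175 270.86660078]
collar [698.36696915 178.51302064] [265.09336875 301.67079648]
```

View pics/c3.png

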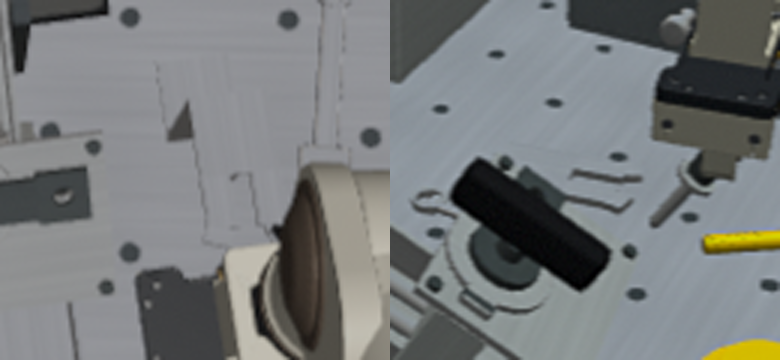

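The tip at (655,223) matches the prediction, and the slot in the top view is at (241,177), as measured before. I'll go forward into the notch.

```bash
python3 -m inch '[[-0.9,1,0.15,-0.2,0],[-0.9,2,0.3,-0.2,0],[-0.9,3,0.45,-0.2,0],[-0.9,3.8,0.57,-0.2,0],[-0.9,4.6,0.69,-0.2,0],[-0.9,5.2,0.79,-0.2,0],[-0.9,5.8,0.88,-0.2,0],[-0.9,6.4,0.97,-0.2,0],[-0.9,7,1.07,-0.2,0],[-0.9,7,1.07,-0.2,0]]'
```

```text
time_s: 7.9
tcp_pos: [0.5232, -0.1273, 0.1592]
eef_rot: [0.997, 0.075, 0.0, -0.0]
ft_force: [0.0, -0.7, -0.9]
grip_width: 0.232
finger_force: 30.0
```

```bash
python3 -m inch '[[-0.9,0,0,-0.2,0],[-0.9,0,0,-0.4,0],[-0.9,0,0,-0.6,0],[-0.9,0.4,0.06,-0.65,0],[-0.9,0.8,0.12,-0.7,0],[-0.9,1.1,0.17,-0.75,0],[-0.9,1.4,0.21,-0.8,0],[-0.9,1.7,0.25,-0.85,0],[-0.9,1.8,0.27,-0.9,0],[-0.9,1.8,0.27,-0.9,0]]' 7
python3 - <<'E'
from h import *
a=vision.get_image("top")[180:300,340:470];b=vision.get_image("side")[130:250,300:430]
c=np.hstack([cv2.resize(i[:,:,::-1],None,fx=3,fy=3,interpolation=cv2.INTER_CUBIC) for i in(a,b)])
cv2.imwrite("pics/c4.png",c)
E
```

```text
time_s: 9.15
tcp_pos: [0.5409, -0.1249, 0.15]
eef_rot: [0.997, 0.074, 0.0, -0.0]
ft_force: [-0.5, -0.1, 1.9]
grip_width: 0.235
finger_force: 7.0
```

View pics/c4.png

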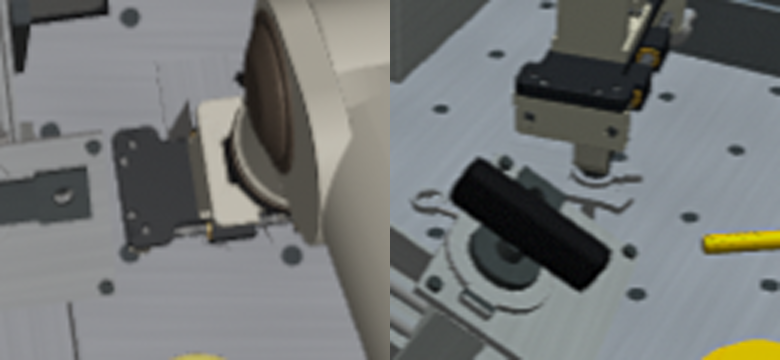

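The collar now sits level on the fork at about (600,180). I'll release, lift and look.

```bash
python3 -m inch '[[-0.4,0,0,0,0],[-0.2,0,0,0,0],[-0.1,0,0,0,0],[-0.1,0,0,0.5,0],[-0.1,0,0,3,0],[-0.1,0,0,6,0],[-0.1,0,0,10,0],[0,-2,0,14,0],[0,-5,0,16,0],[0,-9,0,16,0]]'
python3 - <<'E'
from h import *
a=vision.get_image("top")[180:300,340:470];b=vision.get_image("side")[130:250,300:430]
c=np.hstack([cv2.resize(i[:,:,::-1],None,fx=3,fy=3,interpolation=cv2.INTER_CUBIC) for i in(a,b)])
cv2.imwrite("pics/c5.png",c)
E
```

```text
time_s: 10.5
tcp_pos: [0.4516, -0.1245, 0.3122]
eef_rot: [0.997, 0.075, 0.002, 0.001]
ft_force: [-0.6, 0.4, 0.8]
grip_width: 0.502
finger_force: 0.0
```

View pics/c5.png

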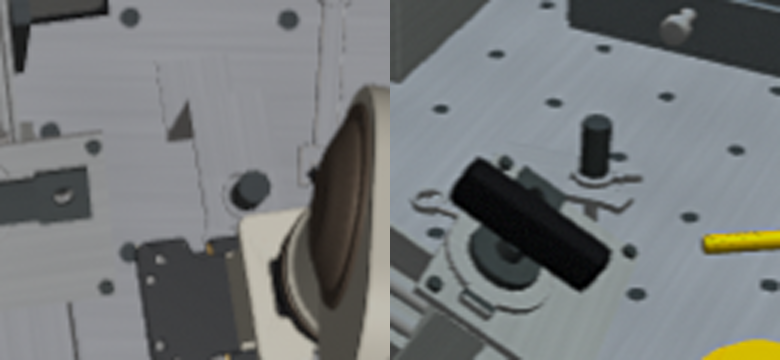

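The pin stands upright in the notch (head at (596,145) in the right half) with the collar on the fork. Next I'll push the handle's lower end round with shut fingers, moving on a tilted circle.

```bash
cat >> h.py <<'E'
from scipy.spatial.transform import Rotation as Ro
G=np.array([.5044,.0611,.2253]);yaw=np.radians(8.45)
C=Ro.from_euler('z',yaw)*Ro.from_euler('y',-np.radians(30))   # columns: up-slope, left, normal
def tcp(th,r=.036,gap=0.,w=-.006,half=.019):
    ax=C.apply([-np.cos(th),np.sin(th),0]);p=C.apply([np.sin(th),np.cos(th),0]);n=C.apply([0,0,1])
    m=np.cross([0,0,1],ax);m/=np.linalg.norm(m);m*=np.sign(m@p)
    s=.010*abs(p@m)+max(.014*(-n@m),-.018*(-n@m))
    X=G+r*ax+w*n; c=G+r*ax
    X=X-m*((X-c)@m) -m*(s+half+gap)
    return X,np.arctan2(m[1],m[0])
E
python3 - <<'E'
from h import *
from station import robot
np.set_printoptions(precision=3,suppress=True)
o=robot.observe();print(o['q'],o['tcp_pos']); x0=o['tcp_pos'];a0=np.radians(90)+yaw
X,a=tcp(0,gap=.010);print("start",X,(X-x0)*100,a-a0)
for t in np.arange(0,1.41,.1):
    Y,b=tcp(t);print(round(t,2),Y,(Y-X)*100,round(b-a,3))
E
```

```text
[ 1.018  0.11  -0.858  1.878  0.093  1.194 -1.294] [ 0.448 -0.125  0.31 ]
start [0.482 0.018 0.202] [  3.474  14.341 -10.833] 2.220446049250313e-16
0.0 [0.481 0.028 0.202] [-0.147  0.989  0.   ] 0.0
0.1 [0.477 0.03  0.202] [-0.514  1.204  0.009] -0.115
0.2 [0.474 0.033 0.202] [-0.874  1.463  0.036] -0.23
0.3 [0.47  0.036 0.203] [-1.218  1.77   0.08 ] -0.343
0.4 [0.467 0.04  0.204] [-1.536  2.121  0.142] -0.454
0.5 [0.464 0.044 0.204] [-1.82   2.512  0.22 ] -0.563
0.6 [0.462 0.048 0.205] [-2.061  2.938  0.314] -0.669
0.7 [0.46  0.052 0.206] [-2.254  3.391  0.423] -0.772
0.8 [0.458 0.057 0.208] [-2.395  3.862  0.546] -0.871
0.9 [0.457 0.062 0.209] [-2.482  4.344  0.681] -0.969
1.0 [0.457 0.067 0.21 ] [-2.514  4.827  0.827] -1.063
1.1 [0.457 0.071 0.212] [-2.493  5.306  0.984] -1.156
1.2 [0.458 0.076 0.214] [-2.42   5.773  1.148] -1.246
1.3 [0.459 0.081 0.215] [-2.298  6.223  1.319] -1.335
1.4 [0.461 0.085 0.217] [-2.13   6.652  1.494] -1.423
```

```bash
python3 -m inch '[[-1,0,0,1,0.18],[-1,0,1,1,0.36],[-1,0,2,1,0.54],[-1,0,3,1,0.72],[-1,0,4,1,0.9],[-1,1,5,1,1.08],[-1,1,6,1,1.26],[-1,2,7,1,1.44],[-1,2,8,1,1.62],[-1,3.1,9,1,1.8]]' 20
python3 -m inch '[[-1,0,1,0,0.18],[-1,0,2,0,0.36],[-1,0,3,0,0.54],[-1,0,4,0,0.72],[-1,0,5,0,0.9],[-1,0,5.2,0,1.08],[-1,0,5.2,0,1.26],[-1,0,5.2,0,1.34],[-1,0,5.2,0,1.34],[-1,0,5.2,0,1.34]]'
python3 - <<'E'
from h import *
from station import robot
o=robot.observe();x=o['tcp_pos'];X,a=tcp(0,gap=.010)
y=Ro.from_quat(o['eef_rot']).apply([0,1,0]);print(o['q'],(X-x)*100,a-np.arctan2(y[1],y[0]))
E
```

```text
time_s: 11.85
tcp_pos: [0.482, -0.0344, 0.3204]
eef_rot: [0.559, 0.829, -0.0, 0.0]
ft_force: [-0.1, -0.3, -0.5]
grip_width: 0.007
finger_force: 0.0
time_s: 13.1
tcp_pos: [0.4819, 0.0173, 0.3202]
eef_rot: [-0.073, 0.997, 0.0, 0.0]
ft_force: [-0.1, -0.0, 0.3]
grip_width: 0.005
finger_force: 0.0
[ 1.08616314  0.35287061 -1.42137165  1.82157281  0.36398185  1.28383555
  1.28344711] [  0.03549388   0.10985167 -11.81301286] 0.0019771123434979554
```

```bash
python3 -m inch '[[-1,0,0,-3,0],[-1,0,0,-6,0],[-1,0,0,-8,0],[-1,0,0,-10,0],[-1,0,0.1,-11.8,0],[-1,0,0.1,-11.8,0],[-1,-0.07,0.5,-11.8,0],[-1,-0.12,0.8,-11.8,0],[-1,-0.12,0.8,-11.8,0],[-1,-0.12,0.8,-11.8,0]]'
python3 - <<'E'
from h import *
from station import robot
o=robot.observe();print(o['q'],o['tcp_pos'],o['ft_force'],o['ft_torque'])
X=o['tcp_pos']
for t in np.arange(0,1.0,.1):
    Y,b=tcp(t);print(round(t,2),(Y-X)*100,round(b-tcp(0)[1],3))
E
```

```text
time_s: 14.35
tcp_pos: [0.4807, 0.0251, 0.2024]
eef_rot: [-0.074, 0.997, -0.0, 0.0]
ft_force: [1.2, -0.0, 0.7]
grip_width: 0.005
finger_force: 0.0
[ 0.90480477  0.47458641 -1.25481774  1.97215382  0.51793289  1.07193108
  1.13821698] [0.48068292 0.02506307 0.20239556] [ 1.15448906 -0.01108841  0.65387601] [ 0.1304475  -0.11568688  0.01306767]
0.0 [ 0.01074777  0.32112471 -0.02917172] 0.0
0.1 [-0.35597347  0.53555766 -0.02017922] -0.115
0.2 [-0.71608832  0.79542977  0.00670844] -0.23
0.3 [-1.06018686  1.10173144  0.0512226 ] -0.343
0.4 [-1.37856116  1.45278723  0.11291849] -0.454
0.5 [-1.66215545  1.84440268  0.19117967] -0.563
0.6 [-1.90331258  2.27034888  0.28522417] -0.669
0.7 [-2.09621823  2.72303193  0.39411234] -0.772
0.8 [-2.23703815  3.19418969  0.5167562 ] -0.871
0.9 [-2.32381006  3.67549932  0.65193033] -0.969
```

```bash
python3 -m inch '[[-1,0,0.15,0,0],[-1,0,0.32,0,0],[-1,-0.18,0.43,0,-0.06],[-1,-0.36,0.54,0,-0.12],[-1,-0.54,0.66,0,-0.17],[-1,-0.72,0.8,0,-0.23],[-1,-0.9,0.95,0.03,-0.29],[-1,-1.06,1.1,0.05,-0.34],[-1,-1.06,1.1,0.05,-0.34],[-1,-1.06,1.1,0.05,-0.34]]'
```

```text
time_s: 15.6
tcp_pos: [0.4708, 0.033, 0.2027]
eef_rot: [0.097, 0.995, -0.002, 0.001]
ft_force: [2.1, -8.3, 1.9]
grip_width: 0.009
finger_force: 3.4
```

```bash
python3 -m inch '[[-1,-0.16,0.17,0.03,-0.05],[-1,-0.32,0.35,0.06,-0.11],[-1,-0.46,0.54,0.1,-0.16],[-1,-0.6,0.74,0.14,-0.22],[-1,-0.72,0.95,0.18,-0.27],[-1,-0.84,1.17,0.23,-0.33],[-1,-1.04,1.62,0.34,-0.43],[-1,-1.18,2.09,0.47,-0.53],[-1,-1.18,2.09,0.47,-0.53],[-1,-1.18,2.09,0.47,-0.53]]'
cat > g.py <<'E'
from h import *
from station import robot
from scipy.optimize import minimize_scalar
o=robot.observe();x=o['tcp_pos'];f=o['ft_force']
def res(t):
    X,a=tcp(t);m=np.array([np.cos(a),np.sin(a),0]);return ((x-X)@m)
t=minimize_scalar(lambda t:res(t)**2,bounds=(0,1.5),method='bounded').x
X,a=tcp(t);m=np.array([np.cos(a),np.sin(a),0]);n=C.apply([0,0,1])
# moment about the axis, contact at the block face, 15 mm above the TCP
c=x+.019*m+[0,0,.012];M=np.cross(c-G,-f)@-n
print("theta %.3f"%t,"F.m %.1f N"%(-f@m),"axis moment %.2f, spring %.2f"%(M,.26+.26*t),"q3 %.2f"%o['q'][2],np.round(f,1))
E
python3 g.py
```

```text
time_s: 16.85
tcp_pos: [0.4567, 0.0526, 0.2069]
eef_rot: [0.355, 0.935, -0.004, -0.001]
ft_force: [-4.4, -10.7, 5.1]
grip_width: 0.007
finger_force: 5.9
theta 0.653 F.m 11.4 N axis moment 0.38, spring 0.43 q3 -1.08 [ -4.4 -10.7   5.1]
```

```bash
python3 -m inch '[[-1,-0.05,0.24,0.07,-0.05],[-1,-0.09,0.48,0.14,-0.1],[-1,-0.11,0.72,0.21,-0.14],[-1,-0.12,0.96,0.28,-0.19],[-1,-0.11,1.2,0.36,-0.24],[-1,-0.1,1.44,0.44,-0.29],[-1,-0.1,1.44,0.44,-0.29],[-1,-0.1,1.44,0.44,-0.29],[-1,-0.1,1.44,0.44,-0.29],[-1,-0.1,1.44,0.44,-0.29]]';python3 g.py
```

```text
time_s: 18.1
tcp_pos: [0.4546, 0.0677, 0.2108]
eef_rot: [0.486, 0.874, -0.004, -0.001]
ft_force: [-5.5, -9.1, 4.6]
grip_width: 0.003
finger_force: 5.1
theta 0.956 F.m 10.0 N axis moment 0.32, spring 0.51 q3 -1.02 [-5.5 -9.1  4.6]
```

```bash
python3 -m inch '[[-1,0.02,0.12,0.04,-0.02],[-1,0.04,0.24,0.08,-0.05],[-1,0.04,0.24,0.08,-0.05],[-1,0.04,0.24,0.08,-0.05],[-1,0.04,0.24,0.08,-0.05],[-1,0.04,0.24,0.08,-0.05],[-1,0.04,0.24,0.08,-0.05],[-1,0.04,0.24,0.08,-0.05],[-1,0.04,0.24,0.08,-0.05],[-1,0.04,0.24,0.08,-0.05]]';python3 g.py
python3 -m inch '[[-1,0.02,0.12,0.04,-0.02],[-1,0.04,0.23,0.08,-0.04],[-1,0.04,0.23,0.08,-0.04],[-1,0.04,0.23,0.08,-0.04],[-1,0.04,0.23,0.08,-0.04],[-1,0.04,0.23,0.08,-0.04],[-1,0.04,0.23,0.08,-0.04],[-1,0.04,0.23,0.08,-0.04],[-1,0.04,0.23,0.08,-0.04],[-1,0.04,0.23,0.08,-0.04]]';python3 g.py
```

```text
time_s: 19.35
tcp_pos: [0.4547, 0.07, 0.2115]
eef_rot: [0.508, 0.862, -0.004, -0.001]
ft_force: [-6.7, -8.4, 4.3]
grip_width: 0.004
finger_force: 5.0
theta 1.004 F.m 10.4 N axis moment 0.32, spring 0.52 q3 -1.01 [-6.7 -8.4  4.3]
time_s: 20.6
tcp_pos: [0.455, 0.0722, 0.2123]
eef_rot: [0.525, 0.851, -0.005, -0.001]
ft_force: [-6.7, -8.8, 4.9]
grip_width: 0.006
finger_force: 5.1
theta 1.051 F.m 10.5 N axis moment 0.32, spring 0.53 q3 -1.01 [-6.7 -8.8  4.9]
```

```bash
python3 -m inch '[[-1,0.03,0.12,0.04,-0.02],[-1,0.06,0.23,0.08,-0.05],[-1,0.06,0.23,0.08,-0.05],[-1,0.06,0.23,0.08,-0.05],[-1,0.06,0.23,0.08,-0.05],[-1,0.06,0.23,0.08,-0.05],[-1,0.06,0.23,0.08,-0.05],[-1,0.06,0.23,0.08,-0.05],[-1,0.06,0.23,0.08,-0.05],[-1,0.06,0.23,0.08,-0.05]]';python3 g.py
python3 -m inch '[[-1,0.03,0.12,0.04,-0.02],[-1,0.06,0.22,0.09,-0.04],[-1,0.06,0.22,0.09,-0.04],[-1,0.06,0.22,0.09,-0.04],[-1,0.06,0.22,0.09,-0.04],[-1,0.06,0.22,0.09,-0.04],[-1,0.06,0.22,0.09,-0.04],[-1,0.06,0.22,0.09,-0.04],[-1,0.06,0.22,0.09,-0.04],[-1,0.06,0.22,0.09,-0.04]]';python3 g.py
```

```text
time_s: 21.85
tcp_pos: [0.4555, 0.0746, 0.2131]
eef_rot: [0.546, 0.838, -0.005, -0.001]
ft_force: [-6.8, -9.5, 5.2]
grip_width: 0.005
finger_force: 5.1
theta 1.105 F.m 10.8 N axis moment 0.34, spring 0.55 q3 -1.00 [-6.8 -9.5  5.2]
time_s: 23.1
tcp_pos: [0.4591, 0.0807, 0.215]
eef_rot: [0.562, 0.827, -0.0, -0.0]
ft_force: [-1.0, -0.2, 0.5]
grip_width: 0.007
finger_force: 0.0
theta 1.294 F.m 1.0 N axis moment 0.02, spring 0.60 q3 -0.99 [-1.  -0.2  0.5]
```

Run:
```python
from h import *
a=vision.get_image("top")[150:330,250:380];b=vision.get_image("side")[130:310,270:430]
c=np.hstack([cv2.resize(i[:,:,::-1],None,fx=2.7,fy=2.7,interpolation=cv2.INTER_CUBIC) for i in(a,b)])
cv2.imwrite("pics/c6.png",c)
```

```text
(no output)
```

View pics/c6.png

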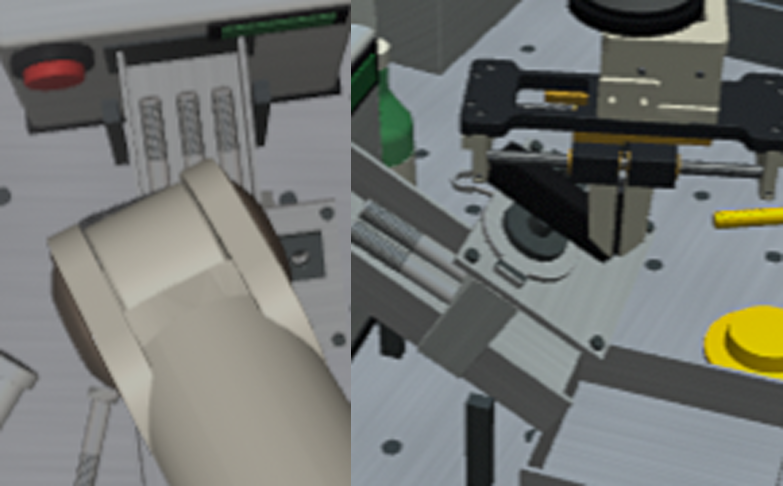

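The side view shows the handle shut again, with its lower end at about (600,250) and the finger past it. The top view shows the bolts still in place. The tips are chamfered and rode over the bar's top edge, so I'll lift, go back and push with the fingers deeper.

```bash
python3 -m inch '[[-1,-0.5,0,2,0],[-1,-0.5,0,5,0],[-1,-0.5,0,8,0],[-1,0,-1,8,0.18],[-1,0.5,-2,8,0.36],[-1,1,-3,8,0.54],[-1,1.5,-4,8,0.72],[-1,2,-5,8,0.9],[-1,2.3,-6,8,1.08],[-1,2.3,-6.3,8,1.26]]' 40
python3 - <<'E'
from h import *
from station import robot
np.set_printoptions(precision=3,suppress=True)
o=robot.observe();x=o['tcp_pos'];X,a=tcp(0,gap=.008,w=-.021)
y=Ro.from_quat(o['eef_rot']).apply([0,1,0]);print(o['q'],o['ft_force'],X,(X-x)*100,a-np.arctan2(y[1],y[0]))
for t in np.arange(0,1.51,.1):
    Y,b=tcp(t,w=-.021);print(round(t,2),(Y-X)*100,round(b-a,3))
E
```

```text
time_s: 24.45
tcp_pos: [0.4823, 0.0168, 0.2949]
eef_rot: [-0.036, 0.999, 0.0, -0.0]
ft_force: [-0.1, -0.2, 0.2]
grip_width: 0.003
finger_force: 0.0
[ 0.965  0.282 -1.226  1.858  0.284  1.2    1.289] [-0.074 -0.205  0.158] [0.489 0.021 0.189] [  0.713   0.465 -10.583] 0.07553884955702439
0.0 [-0.118  0.791  0.   ] 0.0
0.1 [-0.482  0.919  0.009] -0.115
0.2 [-0.858  1.095  0.036] -0.23
0.3 [-1.238  1.324  0.08 ] -0.343
0.4 [-1.606  1.609  0.142] -0.454
0.5 [-1.952  1.948  0.22 ] -0.563
0.6 [-2.263  2.337  0.314] -0.669
0.7 [-2.53   2.769  0.423] -0.772
0.8 [-2.746  3.234  0.546] -0.871
0.9 [-2.905  3.725  0.681] -0.969
1.0 [-3.004  4.23   0.827] -1.063
1.1 [-3.044  4.742  0.984] -1.156
1.2 [-3.024  5.252  1.148] -1.246
1.3 [-2.945  5.752  1.319] -1.335
1.4 [-2.81   6.238  1.494] -1.423
1.5 [-2.621  6.702  1.673] -1.509
```

```bash
sed -i 's/^def tcp(th.*/def tcp(th,r=.037,gap=0.,w=-.004,half=.019,drop=.016):/; s/return X,np.arctan2(m/return X-[0,0,drop],np.arctan2(m/' h.py
python3 - <<'E'
from h import *
from station import robot
np.set_printoptions(precision=2,suppress=True)
o=robot.observe();x=o['tcp_pos'];X,a=tcp(0,gap=.008)
y=Ro.from_quat(o['eef_rot']).apply([0,1,0]);print(X,(X-x)*100,a-np.arctan2(y[1],y[0]))
for t in np.arange(0,1.51,.1):
    Y,b=tcp(t);print(round(t,2),(Y-X)*100,round(b-a,3))
E
```

```text
[0.48 0.02 0.19] [ -0.21   0.33 -10.76] 0.07553884955702439
0.0 [-0.12  0.79  0.  ] 0.0
0.1 [-0.49  1.03  0.01] -0.115
0.2 [-0.84  1.31  0.04] -0.23
0.3 [-1.18  1.63  0.08] -0.343
0.4 [-1.49  2.    0.15] -0.454
0.5 [-1.77  2.41  0.23] -0.563
0.6 [-1.99  2.85  0.32] -0.669
0.7 [-2.17  3.32  0.44] -0.772
0.8 [-2.3   3.8   0.56] -0.871
0.9 [-2.37  4.28  0.7 ] -0.969
1.0 [-2.39  4.77  0.85] -1.063
1.1 [-2.35  5.25  1.01] -1.156
1.2 [-2.27  5.72  1.18] -1.246
1.3 [-2.13  6.17  1.36] -1.335
1.4 [-1.95  6.59  1.54] -1.423
1.5 [-1.73  6.99  1.72] -1.509
```

```bash
python3 -m inch '[[-1,-0.2,0.3,-3,0.07],[-1,-0.2,0.3,-6,0.07],[-1,-0.2,0.3,-8,0.07],[-1,-0.2,0.3,-9.5,0.07],[-1,-0.2,0.3,-10.7,0.07],[-1,-0.2,0.3,-10.7,0.07],[-1,-0.2,0.3,-10.7,0.07],[-1,-0.2,0.3,-10.7,0.07],[-1,-0.2,0.3,-10.7,0.07],[-1,-0.2,0.3,-10.7,0.07]]'
python3 -m inch '[[-1,-0.06,0.4,0,0],[-1,-0.12,0.79,0,0],[-1,-0.31,0.91,0,-0.06],[-1,-0.49,1.03,0,-0.12],[-1,-0.67,1.17,0.03,-0.17],[-1,-0.84,1.31,0.04,-0.23],[-1,-1.01,1.47,0.06,-0.29],[-1,-1.18,1.63,0.08,-0.34],[-1,-1.18,1.63,0.08,-0.34],[-1,-1.18,1.63,0.08,-0.34]]';python3 g.py
```

```text
time_s: 25.7
tcp_pos: [0.4802, 0.0206, 0.1882]
eef_rot: [-0.068, 0.998, -0.0, 0.0]
ft_force: [-0.0, -0.4, 0.1]
grip_width: 0.001
finger_force: 0.0
time_s: 26.95
tcp_pos: [0.469, 0.0344, 0.1888]
eef_rot: [0.102, 0.995, -0.002, 0.001]
ft_force: [3.3, -6.9, -2.3]
grip_width: 0.01
finger_force: 3.2
theta 0.233 F.m 6.5 N axis moment 0.31, spring 0.32 q3 -1.05 [ 3.3 -6.9 -2.3]
```

```bash
python3 -m inch '[[-1,-0.16,0.19,0.03,-0.05],[-1,-0.31,0.37,0.07,-0.11],[-1,-0.45,0.57,0.11,-0.17],[-1,-0.59,0.78,0.15,-0.22],[-1,-0.7,1,0.19,-0.27],[-1,-0.81,1.22,0.24,-0.33],[-1,-0.9,1.45,0.3,-0.38],[-1,-0.99,1.69,0.36,-0.43],[-1,-0.99,1.69,0.36,-0.43],[-1,-0.99,1.69,0.36,-0.43]]';python3 g.py
```

```text
time_s: 28.2
tcp_pos: [0.4575, 0.0505, 0.1917]
eef_rot: [0.312, 0.95, -0.003, -0.0]
ft_force: [-0.2, -8.5, -2.2]
grip_width: 0.006
finger_force: 3.7
theta 0.610 F.m 7.4 N axis moment 0.38, spring 0.42 q3 -0.97 [-0.2 -8.5 -2.2]
```

```bash
python3 -m inch '[[-1,-0.07,0.24,0.06,-0.05],[-1,-0.13,0.48,0.12,-0.1],[-1,-0.17,0.72,0.19,-0.15],[-1,-0.2,0.96,0.26,-0.2],[-1,-0.21,1.2,0.33,-0.24],[-1,-0.22,1.45,0.41,-0.29],[-1,-0.22,1.45,0.41,-0.29],[-1,-0.22,1.45,0.41,-0.29],[-1,-0.22,1.45,0.41,-0.29],[-1,-0.22,1.45,0.41,-0.29]]';python3 g.py
```

```text
time_s: 29.45
tcp_pos: [0.4539, 0.0644, 0.1951]
eef_rot: [0.446, 0.895, -0.004, -0.001]
ft_force: [-2.1, -9.3, -2.3]
grip_width: 0.002
finger_force: 4.3
theta 0.875 F.m 8.0 N axis moment 0.43, spring 0.49 q3 -0.92 [-2.1 -9.3 -2.3]
```

```bash
python3 -m inch '[[-1,0.01,0.13,0.04,-0.03],[-1,0.02,0.26,0.09,-0.05],[-1,0.03,0.38,0.13,-0.07],[-1,0.03,0.38,0.13,-0.07],[-1,0.03,0.38,0.13,-0.07],[-1,0.03,0.38,0.13,-0.07],[-1,0.03,0.38,0.13,-0.07],[-1,0.03,0.38,0.13,-0.07],[-1,0.03,0.38,0.13,-0.07],[-1,0.03,0.38,0.13,-0.07]]';python3 g.py
python3 -m inch '[[-1,0.03,0.13,0.04,-0.03],[-1,0.05,0.24,0.08,-0.05],[-1,0.05,0.24,0.08,-0.05],[-1,0.05,0.24,0.08,-0.05],[-1,0.05,0.24,0.08,-0.05],[-1,0.05,0.24,0.08,-0.05],[-1,0.05,0.24,0.08,-0.05],[-1,0.05,0.24,0.08,-0.05],[-1,0.05,0.24,0.08,-0.05],[-1,0.05,0.24,0.08,-0.05]]';python3 g.py
```

```text
time_s: 30.7
tcp_pos: [0.4537, 0.0681, 0.1962]
eef_rot: [0.477, 0.879, -0.004, -0.001]
ft_force: [-3.1, -9.2, -2.5]
grip_width: 0.004
finger_force: 4.5
theta 0.945 F.m 8.3 N axis moment 0.44, spring 0.51 q3 -0.91 [-3.1 -9.2 -2.5]
time_s: 31.95
tcp_pos: [0.4538, 0.0705, 0.1969]
eef_rot: [0.499, 0.867, -0.004, -0.002]
ft_force: [-4.1, -8.6, -2.7]
grip_width: 0.008
finger_force: 4.7
theta 0.991 F.m 8.5 N axis moment 0.44, spring 0.52 q3 -0.90 [-4.1 -8.6 -2.7]
```

```bash
python3 -m inch '[[-1,0.03,0.14,0.05,-0.03],[-1,0.06,0.28,0.1,-0.05],[-1,0.06,0.28,0.1,-0.05],[-1,0.06,0.28,0.1,-0.05],[-1,0.06,0.28,0.1,-0.05],[-1,0.06,0.28,0.1,-0.05],[-1,0.06,0.28,0.1,-0.05],[-1,0.06,0.28,0.1,-0.05],[-1,0.06,0.28,0.1,-0.05],[-1,0.06,0.28,0.1,-0.05]]';python3 g.py
python3 -m inch '[[-1,0.03,0.14,0.05,-0.03],[-1,0.07,0.28,0.1,-0.05],[-1,0.07,0.28,0.1,-0.05],[-1,0.07,0.28,0.1,-0.05],[-1,0.07,0.28,0.1,-0.05],[-1,0.07,0.28,0.1,-0.05],[-1,0.07,0.28,0.1,-0.05],[-1,0.07,0.28,0.1,-0.05],[-1,0.07,0.28,0.1,-0.05],[-1,0.07,0.28,0.1,-0.05]]';python3 g.py
```

```text
time_s: 33.2
tcp_pos: [0.4541, 0.0732, 0.1977]
eef_rot: [0.52, 0.854, -0.005, -0.002]
ft_force: [-4.8, -9.6, -2.3]
grip_width: 0.005
finger_force: 4.9
theta 1.045 F.m 9.5 N axis moment 0.49, spring 0.53 q3 -0.89 [-4.8 -9.6 -2.3]
time_s: 34.45
tcp_pos: [0.4545, 0.0759, 0.1986]
eef_rot: [0.542, 0.841, -0.005, -0.002]
ft_force: [-5.4, -10.6, -1.3]
grip_width: 0.005
finger_force: 5.1
theta 1.099 F.m 10.2 N axis moment 0.52, spring 0.55 q3 -0.88 [ -5.4 -10.6  -1.3]
```

```bash
cat > b.py <<'E'
from h import *
r=cv2.cvtColor(cv2.imread("pics/side0.png"),cv2.COLOR_BGR2GRAY).astype(int);s=cv2.cvtColor(vision.get_image("side"),cv2.COLOR_RGB2GRAY).astype(int)
rt=cv2.cvtColor(cv2.imread("pics/top0.png"),cv2.COLOR_BGR2GRAY).astype(int);tt=cv2.cvtColor(vision.get_image("top"),cv2.COLOR_RGB2GRAY).astype(int)
d=lambda A,B,x0,x1,y0,y1: round(float((abs(A-B)[y0:y1,x0:x1]>25).mean()),3)
print("chute side",d(r,s,268,305,205,240),"tray side",d(r,s,345,430,272,320),"tray top",d(rt,tt,302,365,285,340),"chute top",d(rt,tt,300,340,180,226))
E
python3 b.py
python3 -m inch '[[-1,0.04,0.14,0.05,-0.03],[-1,0.08,0.27,0.11,-0.05],[-1,0.08,0.27,0.11,-0.05],[-1,0.08,0.27,0.11,-0.05],[-1,0.08,0.27,0.11,-0.05],[-1,0.08,0.27,0.11,-0.05],[-1,0.08,0.27,0.11,-0.05],[-1,0.08,0.27,0.11,-0.05],[-1,0.08,0.27,0.11,-0.05],[-1,0.08,0.27,0.11,-0.05]]';python3 g.py;python3 b.py
```

```text
chute side 0.416 tray side 0.196 tray top 0.052 chute top 0.378
time_s: 35.8
tcp_pos: [0.455, 0.0786, 0.1996]
eef_rot: [0.562, 0.827, -0.005, -0.002]
ft_force: [-5.9, -10.1, -1.1]
grip_width: 0.005
finger_force: 5.2
theta 1.152 F.m 10.1 N axis moment 0.51, spring 0.56 q3 -0.87 [ -5.9 -10.1  -1.1]
chute side 0.419 tray side 0.197 tray top 0.043 chute top 0.38
```

```bash
python3 -m inch '[[-1,0.05,0.13,0.05,-0.03],[-1,0.1,0.26,0.11,-0.05],[-1,0.1,0.26,0.11,-0.05],[-1,0.1,0.26,0.11,-0.05],[-1,0.1,0.26,0.11,-0.05],[-1,0.1,0.26,0.11,-0.05],[-1,0.1,0.26,0.11,-0.05],[-1,0.1,0.26,0.11,-0.05],[-1,0.1,0.26,0.11,-0.05],[-1,0.1,0.26,0.11,-0.05]]';python3 g.py
python3 -m inch '[[-1,0.05,0.13,0.05,-0.03],[-1,0.11,0.26,0.11,-0.05],[-1,0.11,0.26,0.11,-0.05],[-1,0.11,0.26,0.11,-0.05],[-1,0.11,0.26,0.11,-0.05],[-1,0.11,0.26,0.11,-0.05],[-1,0.11,0.26,0.11,-0.05],[-1,0.11,0.26,0.11,-0.05],[-1,0.11,0.26,0.11,-0.05],[-1,0.11,0.26,0.11,-0.05]]';python3 g.py
```

```text
time_s: 37.15
tcp_pos: [0.4553, 0.0814, 0.2005]
eef_rot: [0.583, 0.813, -0.006, -0.002]
ft_force: [-7.2, -10.0, -1.4]
grip_width: 0.005
finger_force: 5.1
theta 1.198 F.m 11.0 N axis moment 0.54, spring 0.57 q3 -0.86 [ -7.2 -10.   -1.4]
time_s: 38.4
tcp_pos: [0.4561, 0.084, 0.2015]
eef_rot: [0.603, 0.798, -0.006, -0.002]
ft_force: [-7.5, -9.4, -1.8]
grip_width: 0.005
finger_force: 5.4
theta 1.250 F.m 10.7 N axis moment 0.53, spring 0.58 q3 -0.86 [-7.5 -9.4 -1.8]
```

```bash
python3 -m inch '[[-1,0.06,0.13,0.05,-0.03],[-1,0.13,0.25,0.11,-0.05],[-1,0.13,0.25,0.11,-0.05],[-1,0.13,0.25,0.11,-0.05],[-1,0.13,0.25,0.11,-0.05],[-1,0.13,0.25,0.11,-0.05],[-1,0.13,0.25,0.11,-0.05],[-1,0.13,0.25,0.11,-0.05],[-1,0.13,0.25,0.11,-0.05],[-1,0.13,0.25,0.11,-0.05]]';python3 g.py
python3 -m inch '[[-1,0.07,0.12,0.05,-0.03],[-1,0.14,0.24,0.11,-0.05],[-1,0.14,0.24,0.11,-0.05],[-1,0.14,0.24,0.11,-0.05],[-1,0.14,0.24,0.11,-0.05],[-1,0.14,0.24,0.11,-0.05],[-1,0.14,0.24,0.11,-0.05],[-1,0.14,0.24,0.11,-0.05],[-1,0.14,0.24,0.11,-0.05],[-1,0.14,0.24,0.11,-0.05]]';python3 g.py
```

```text
time_s: 39.65
tcp_pos: [0.4571, 0.0864, 0.2025]
eef_rot: [0.623, 0.782, -0.006, -0.002]
ft_force: [-9.4, -9.8, -0.3]
grip_width: 0.004
finger_force: 5.6
theta 1.303 F.m 12.3 N axis moment 0.57, spring 0.60 q3 -0.85 [-9.4 -9.8 -0.3]
time_s: 40.9
tcp_pos: [0.4581, 0.0889, 0.2035]
eef_rot: [0.642, 0.767, -0.007, -0.003]
ft_force: [-9.6, -9.3, -0.0]
grip_width: 0.004
finger_force: 5.9
theta 1.353 F.m 12.1 N axis moment 0.55, spring 0.61 q3 -0.84 [-9.6 -9.3 -0. ]
```

```bash
cat > a.py <<'E'
from h import *
im=vision.get_image("side").max(2)
for t in np.arange(.8,1.5,.05):
    b=C.apply([np.cos(t),-np.sin(t),0]);n=C.apply([0,0,1]);out=[]
    for w in(.006,.013):
        for s in np.arange(.01,.062,.004):
            u=proj("side",G+s*b+w*n).round().astype(int);out.append("%3d"%im[u[1],u[0]])
        out.append("|")
    print("%.2f"%t,*out)
E
python3 a.py
```

```text
0.80  18  27  45  40  18  14  13  17  16  19  29  45  65 |  43  44  44  65  68  20  19  15  24  41  46  86 134 |
0.85  18  27  45  44  36  20  13  19  18  19  41  43  66 |  43  44  44  69  82  22  20  20  27  45  67  91  94 |
0.90  18  27  45  44  36  42  20  18  20  19  46  44  67 |  43  44  44  69  82  25  20  17  31  45  70  94  74 |
0.95  18  33  45  43  44  42  31  18  18  19  24  41  68 |  43  44  44  75  80  71  19  17  42  45  65  95  84 |
1.00  18  33  42  43  45  69  68  20  19  15  27  45  67 |  44  44  44  75  79  71  19  19  20  43  71 101  83 |
1.05  19  33  42  43  45  80  82  22  19  17  31  45  70 |  44  44  44  79  79  62  19  19  20  42  43  97  82 |
1.10  19  36  41  43  46  69  82  25  19  19  22  43  71 |  44  44  44  79  79  56  19  19  22  48  54  89  94 |
1.15  19  36  42  44  44  69  80  71  19  19  20  42  43 |  44  44  45  46  80  56  19  19  18  47  48 100  94 |
1.20  19  36  42  44  44  75  79  62  20  19  22  48  50 |  41  44  45  46  80  78  20  18  19  47  43  75  75 |
1.25  18  21  43  44  44  79  79  56  19  19  18  27  42 |  41  43  43  48  80  80  19  17  21  41  43  41  50 |
1.30  18  21  43  44  44  46  80  78  20  18  18  33  47 |  41  43  43  48  80  79  28  20  19  45  50  49  48 |
1.35  18  21  44  44  43  46  78  80  33  19  17  21  50 |  41  43  44  44  79  80  28  21  18  19  54  78  90 |
1.40  19  24  41  44  43  45  80  80  28  22  20  19  54 |  41  44  44  44  78  80  71  19  20  19  73  92  89 |
1.45  21  24  41  43  43  44  54  80  71  22  20  19  24 |  42  44  45  43  64  79  63  20  18  15  37  87  88 |
```

```bash
cat > l.py <<'E'
from h import *
for nm in("side","top"):
    im=vision.get_image(nm).max(2);r=cv2.imread(f"pics/{nm}0.png").max(2)
    for R in(.05,.058,.072):
        o=[];p=[]
        for t in np.arange(0,1.75,.07):
            u=proj(nm,G+C.apply([-R*np.sin(t),-R*np.cos(t),-.029])).round().astype(int);o.append("%3d"%im[u[1],u[0]]);p.append("%3d"%r[u[1],u[0]])
        print(nm,R,*o);print("     ref  ",*p)
E
python3 l.py
```

```text
side 0.05  19  20  20  20  18  24  62  90  89  89  88  89  90  91  89  60  49  48  47  47  37  33  72  67  84
     ref    24  24  23  24  25  24  24  21  23  24  17  15  13  11  11  10  12   9   1   8  64 147 147 147 146
side 0.058  20  18  21  18  20  18  17  36  90  89  66  22  17  18  74  74  90  90  90  90  90  83  92  71  29
     ref    19  20  37  37  19  21  20  18  22  25  25  25  22  11  14   8  38 140 154 151 151 150 151 151 152
side 0.072  43  44  42  24  19  51  79  39  18  87  90  89  88  88  88  88  88  89  73  69  70  69  28  43 158
     ref    29  22  36 129 152 152 153 151 138  64  17  21  18  93 151 147 149 148 145 146 145 147 147 148 148
top 0.05 127 125 131 142 142 143 141 144 143 185 188 188 186 183 128 127 131 135 139 141 145 147 150 151 152
     ref   130 128 111  69  75 134 143 145 145 144 143 144 142 143 144 144 143 143 143 143  26  30  34  35  35
top 0.058 135 141 142 143 142 142 143 143 142 142 143 183 180 177 117 125 130 134 139 143 145 148 150 153 154
     ref    39  39  38  36  85 143 145 144 143 143 143 143 144 143 142 142 144 145 145 146  89  32  34  35  33
top 0.072 142 141 142 142 142 144 141 141 141 142 140 140 173 149 108 118 131 135 139 143 147 149 153 155 156
     ref    36  39  58  68  67  68 114 142 143 144 141 141 145 145 143 144 144 143 142 142 144 144 145 145 145
```

```bash
cat > l2.py <<'E'
from h import *
im=vision.get_image("side").max(2)
print("         ",*["%4.2f"%t for t in np.arange(1.2,2.2,.04)])
for h in(-.028,-.034):
  for R in(.045,.05,.055,.06,.065,.07,.075):
    print(h,R,*["%4d"%im[tuple(proj("side",G+C.apply([-R*np.sin(t),-R*np.cos(t),h])).round().astype(int)[::-1])] for t in np.arange(1.2,2.2,.04)])
E
python3 l2.py
```

```text
1.20 1.24 1.28 1.32 1.36 1.40 1.44 1.48 1.52 1.56 1.60 1.64 1.68 1.72 1.76 1.80 1.84 1.88 1.92 1.96 2.00 2.04 2.08 2.12 2.16 2.20
-0.028 0.045   89   90   89   89   90   91   91   90   90   90   90   90   82   82   58   33   97  141  141  158  158  156  153  153  152  154
-0.028 0.05   13   15   13   13   13   36   32   32   33   35   71   66   66   84   63   37   93  138  157  158  158  156  156  154  154  155
-0.028 0.055   77   78   78   83   83   84   83   57   58   58   71   18   18   29   99  141  160  158  154  154  152  153  153  155  156  157
-0.028 0.06   89   89   88   89   89   89   89   89   92   85   39   53   18   99   99  161  158  158  156  156  156  155  155  153  153  154
-0.028 0.065   89   88   87   89   89   84   73   69   64   50   25   18  101  158  160  155  154  154  154  157  156  158  159  157  154  154
-0.028 0.07   90   91   87   72   69   69   69   68   64   28   18   58  155  155  154  152  152  154  155  155  155  155  155  156  159  157
-0.028 0.075   66   66   66   65   68   65   66   66   21   15  100  100  164  163  160  162  158  152  153  153  1
[... 325 characters left out ...]
   13   16   16   16   16   15   13   16   23   24   29  141  141  158  158  154  154  154  153  153  154  153  154  157  157  155
-0.034 0.06   83   89   90   84   85   85   92   92   53   30   99   99  161  158  158  157  157  156  156  156  154  154  153  153  153  154
-0.034 0.065   88   89   88   89   85   69   36   19   19   30  142  160  155  154  154  154  155  156  157  157  159  158  157  154  153  153
-0.034 0.07   89   90   77   69   69   69   51   23   30   97  156  154  152  152  154  153  156  155  154  154  155  155  156  158  158  157
-0.034 0.075   87   69   69   70   69   70   36   21   43  142  164  156  160  156  152  154  152  153  152  154  154  156  155  156  156  158
```

```bash
python3 -m inch '[[-1,0.06,0.1,0.05,-0.02],[-1,0.12,0.19,0.09,-0.04],[-1,0.12,0.19,0.09,-0.04],[-1,0.12,0.19,0.09,-0.04],[-1,0.12,0.19,0.09,-0.04],[-1,0.12,0.19,0.09,-0.04],[-1,0.12,0.19,0.09,-0.04],[-1,0.12,0.19,0.09,-0.04],[-1,0.12,0.19,0.09,-0.04],[-1,0.12,0.19,0.09,-0.04]]';python3 g.py;python3 l2.py | grep -- "-0.028 0.07"
```

```text
time_s: 42.35
tcp_pos: [0.459, 0.0907, 0.2043]
eef_rot: [0.657, 0.754, -0.007, -0.003]
ft_force: [-10.7, -8.3, -0.2]
grip_width: 0.001
finger_force: 6.1
theta 1.395 F.m 12.7 N axis moment 0.56, spring 0.62 q3 -0.83 [-10.7  -8.3  -0.2]
-0.028 0.07   80   77   75   66   68   68   68   69   70   64   26   21   99   99  157  153  153  154  155  155  155  155  155  156  159  157
-0.028 0.075   65   67   65   64   65   66   67   67   62   27   16   16  101  164  161  161  159  152  152  153  153  153  155  156  155  156
```

```bash
python3 -m inch '[[-1,0.07,0.03,0.02,-0.02],[-1,0.15,0.06,0.04,-0.03],[-1,0.15,0.06,0.04,-0.03],[-1,0.15,0.06,0.04,-0.03],[-1,0.15,0.06,0.04,-0.03],[-1,0.15,0.06,0.04,-0.03],[-1,0.15,0.06,0.04,-0.03],[-1,0.15,0.06,0.04,-0.03],[-1,0.15,0.06,0.04,-0.03],[-1,0.15,0.06,0.04,-0.03]]';python3 g.py;python3 l2.py | grep -- "-0.028 0.07"
```

```text
time_s: 43.65
tcp_pos: [0.4597, 0.0918, 0.2047]
eef_rot: [0.668, 0.744, -0.007, -0.003]
ft_force: [-14.0, -8.3, 3.0]
grip_width: 0.004
finger_force: 7.4
theta 1.424 F.m 15.7 N axis moment 0.59, spring 0.63 q3 -0.83 [-14.   -8.3   3. ]
-0.028 0.07   69   67   67   68   67   68   70   70   69   69   44   23   31   31  138  156  153  154  155  155  155  155  155  156  159  158
-0.028 0.075   62   66   64   66   66   66   68   67   67   48   22   22   30  101  163  163  158  151  152  153  153  153  155  156  155  156
```

```bash
python3 -m inch '[[-1,0.07,0.03,0,0],[-1,0.15,0.05,0,-0.01],[-1,0.15,0.05,0,-0.01],[-1,0.15,0.05,0,-0.01],[-1,0.15,0.05,0,-0.01],[-1,0.15,0.05,0,-0.01],[-1,0.15,0.05,0,-0.01],[-1,0.15,0.05,0,-0.01],[-1,0.15,0.05,0,-0.01],[-1,0.15,0.05,0,-0.01]]';python3 g.py;python3 l2.py | grep -- "-0.028 0.07"
```

```text
time_s: 44.95
tcp_pos: [0.4606, 0.0925, 0.205]
eef_rot: [0.672, 0.741, -0.008, -0.003]
ft_force: [-16.7, -8.0, 7.5]
grip_width: 0.008
finger_force: 9.2
theta 1.452 F.m 18.2 N axis moment 0.57, spring 0.64 q3 -0.82 [-16.7  -8.    7.5]
-0.028 0.07   65   67   67   67   66   69   70   69   69   69   63   36   21   21   99  157  154  155  155  155  154  154  154  156  158  157
-0.028 0.075   68   67   65   64   63   66   67   66   67   66   35   35   20   57  164  165  158  152  153  153  153  154  156  156  155  156
```

Run:
```python
from h import *
from station import robot
o=robot.observe();f=o['ft_force'];t=o['ft_torque'];x=o['tcp_pos']
np.set_printoptions(precision=4,suppress=True)
r=np.cross(f,t)/(f@f);print(f,t,r,f/np.linalg.norm(f),"pitch",t@f/np.linalg.norm(f))
n=C.apply([0,0,1]);
for k in np.arange(-.06,.061,.02):
    print(C.inv().apply(x+r+k*f/np.linalg.norm(f)-G), x+r+k*f/np.linalg.norm(f))
```

```text
[-16.8227  -7.6323   7.4588] [-1.7073  3.337   0.0458] [-0.0636 -0.0301 -0.1743] [-0.8444 -0.3831  0.3744] pitch 0.18035844625560438
[-0.154   0.0324 -0.1617] [0.4477 0.0854 0.0083]
[-0.1657  0.0273 -0.1463] [0.4308 0.0777 0.0157]
[-0.1774  0.0222 -0.1309] [0.4139 0.0701 0.0232]
[-0.1891  0.0171 -0.1155] [0.397  0.0624 0.0307]
[-0.2008  0.012  -0.1001] [0.3801 0.0548 0.0382]
[-0.2125  0.0069 -0.0847] [0.3632 0.0471 0.0457]
[-0.2242  0.0018 -0.0693] [0.3464 0.0394 0.0532]
```

```bash
python3 -m inch '[[-1,-0.14,-0.05,-0.2,0],[-1,-0.28,-0.1,-0.4,0],[-1,-0.3,-0.1,-0.6,0],[-1,-0.3,-0.1,-0.8,0],[-1,-0.3,-0.1,-1,0],[-1,-0.3,-0.1,-1.2,0],[-1,-0.3,-0.1,-1.2,0],[-1,-0.3,-0.1,-1.2,0],[-1,-0.3,-0.1,-1.2,0],[-1,-0.3,-0.1,-1.2,0]]';python3 g.py;python3 l2.py | grep -- "-0.028 0.07"
```

```text
time_s: 46.25
tcp_pos: [0.4559, 0.093, 0.1937]
eef_rot: [0.671, 0.741, -0.009, -0.004]
ft_force: [-24.9, -6.3, 20.6]
grip_width: 0.004
finger_force: 14.0
theta 1.338 F.m 25.6 N axis moment 0.58, spring 0.61 q3 -0.82 [-24.9  -6.3  20.6]
-0.028 0.07   87   87   88   85   85   88   86   87   88   70   69  136  156  156  154  154  152  155  155  155  154  154  155  156  159  158
-0.028 0.075   75   74   73   70   67   66   66   64   13   44  163  163  162  162  159  161  158  151  153  153  153  154  155  155  155  155
```

```bash
python3 -m inch '[[-1,0,0,0.3,0],[-1,0,0,0.6,0],[-1,0,0,0.9,0],[-1,0.05,0,1.1,0],[-1,0.1,0.05,1.25,0],[-1,0.15,0.07,1.4,0],[-1,0.15,0.07,1.4,0],[-1,0.15,0.07,1.4,0],[-1,0.15,0.07,1.4,0],[-1,0.15,0.07,1.4,0]]';python3 g.py;python3 l2.py | grep -- "-0.028 0.07"
```

```text
time_s: 47.55
tcp_pos: [0.4583, 0.0945, 0.2056]
eef_rot: [0.671, 0.741, -0.007, -0.005]
ft_force: [-12.7, -2.4, -6.5]
grip_width: 0.006
finger_force: 6.4
theta 1.406 F.m 12.9 N axis moment 0.63, spring 0.63 q3 -0.83 [-12.7  -2.4  -6.5]
-0.028 0.07   75   70   70   66   68   68   69   69   68   66   26   20   99   99  157  154  153  154  155  155  155  155  155  157  159  157
-0.028 0.075   65   66   66   67   65   67   68   67   59   25   17   17  100  165  161  161  159  152  153  153  153  154  155  155  156  155
```

```bash
python3 -m inch '[[-1,0.08,0.04,0.05,-0.01],[-1,0.16,0.07,0.1,-0.02],[-1,0.24,0.1,0.15,-0.03],[-1,0.24,0.1,0.15,-0.03],[-1,0.24,0.1,0.15,-0.03],[-1,0.24,0.1,0.15,-0.03],[-1,0.24,0.1,0.15,-0.03],[-1,0.24,0.1,0.15,-0.03],[-1,0.24,0.1,0.15,-0.03],[-1,0.24,0.1,0.15,-0.03]]';python3 g.py;python3 l2.py | grep -- "-0.028 0.07"
```

```text
time_s: 48.85
tcp_pos: [0.4601, 0.0964, 0.2069]
eef_rot: [0.682, 0.732, -0.007, -0.005]
ft_force: [-14.5, 0.1, -7.3]
grip_width: 0.004
finger_force: 6.7
theta 1.464 F.m 14.1 N axis moment 0.65, spring 0.64 q3 -0.82 [-14.5   0.1  -7.3]
-0.028 0.07   65   68   69   67   67   68   70   69   69   69   63   36   22   22   75  157  154  155  154  155  155  155  155  155  159  157
-0.028 0.075   69   66   65   65   63   65   67   67   66   66   36   36   20   47  163  166  159  153  153  152  153  154  155  155  155  155
```

```bash
python3 -m inch '[[-1,0.1,-0.02,0.05,0],[-1,0.2,-0.04,0.1,0],[-1,0.3,-0.06,0.15,-0.02],[-1,0.3,-0.06,0.15,-0.02],[-1,0.3,-0.06,0.15,-0.02],[-1,0.3,-0.06,0.15,-0.02],[-1,0.3,-0.06,0.15,-0.02],[-1,0.3,-0.06,0.15,-0.02],[-1,0.3,-0.06,0.15,-0.02],[-1,0.3,-0.06,0.15,-0.02]]';python3 g.py;python3 l2.py | grep -- "-0.028 0.07"
```

```text
time_s: 50.15
tcp_pos: [0.4611, 0.0971, 0.2077]
eef_rot: [0.688, 0.725, -0.008, -0.007]
ft_force: [-18.6, 3.4, -8.5]
grip_width: 0.006
finger_force: 8.5
theta 1.494 F.m 17.5 N axis moment 0.74, spring 0.65 q3 -0.82 [-18.6   3.4  -8.5]
-0.028 0.07   66   65   67   68   68   67   68   69   69   70   70   61   26   26   32  139  157  157  155  155  154  154  155  156  159  157
-0.028 0.075  102   64   64   66   64   64   67   66   67   67   61   61   26   21  101  165  159  153  153  153  153  154  155  156  155  156
```

```bash
python3 -m inch '[[-1,0.1,-0.1,0.05,0],[-1,0.2,-0.2,0.08,0],[-1,0.25,-0.25,0.1,0],[-1,0.25,-0.25,0.1,0],[-1,0.25,-0.25,0.1,0],[-1,0.25,-0.25,0.1,0],[-1,0.25,-0.25,0.1,0],[-1,0.25,-0.25,0.1,0],[-1,0.25,-0.25,0.1,0],[-1,0.25,-0.25,0.1,0]]';python3 g.py;python3 l2.py | grep -- "-0.028 0.07"
```

```text
time_s: 51.45
tcp_pos: [0.4615, 0.0967, 0.2081]
eef_rot: [0.688, 0.726, -0.008, -0.009]
ft_force: [-23.2, 8.9, -8.6]
grip_width: 0.002
finger_force: 10.5
theta 1.500 F.m 20.9 N axis moment 0.76, spring 0.65 q3 -0.82 [-23.2   8.9  -8.6]
-0.028 0.07   70   65   67   69   68   67   68   69   69   69   70   65   28   28   32  139  158  158  155  154  155  155  155  156  159  158
-0.028 0.075  118   63   65   65   65   64   65   68   66   66   64   64   26   19   94  165  160  152  153  153  153  153  155  155  155  156
```

```bash
python3 b.py; python3 -m inch '[[-1,0,0,0,0],[-1,0,0,0,0],[-1,0,0,0,0],[-1,0,0,0,0],[-1,0,0,0,0],[-1,0,0,0,0],[-1,0,0,0,0],[-1,0,0,0,0],[-1,0,0,0,0],[-1,0,0,0,0]]'; python3 g.py
python3 -m inch '[[-1,-2,-0.5,0.5,0],[-1,-3.5,-1,4,0],[-1,-3.5,-1,9,0],[-1,-4,-1,13,0],[-1,-6,-5,13,0],[-1,-8,-10,13,0],[-1,-8,-15,13,0],[-1,-8,-20,13,0],[-1,-8,-25,13,0],[-1,-8,-30,13,0]]'
```

```text
chute side 0.416 tray side 0.195 tray top 0.038 chute top 0.435
time_s: 52.85
tcp_pos: [0.4614, 0.0967, 0.2081]
eef_rot: [0.688, 0.726, -0.009, -0.009]
ft_force: [-22.3, 8.5, -10.0]
grip_width: 0.002
finger_force: 10.5
theta 1.500 F.m 20.1 N axis moment 0.77, spring 0.65 q3 -0.82 [-22.3   8.5 -10. ]
time_s: 54.1
tcp_pos: [0.3945, -0.2075, 0.3436]
eef_rot: [0.69, 0.724, -0.0, 0.0]
ft_force: [0.3, 0.7, 0.4]
grip_width: 0.006
finger_force: 0.0
```

```bash
python3 -m inch '[[-1,-2,-5,0,0],[-1,-4,-10,0,0],[-1,-6,-15,0,0],[-1,-8,-18,0,0],[-1,-8,-18,0,0],[-1,-8,-18,0,0],[-1,-8,-18,0,0],[-1,-8,-18,0,0],[-1,-8,-18,0,0],[-1,-8,-18,0,0]]'
python3 - <<'E'
from h import *
from station import robot
for nm in("side","top"):
    im=cv2.cvtColor(vision.get_image(nm),cv2.COLOR_RGB2BGR);r=cv2.imread(f"pics/{nm}0.png");cv2.imwrite(f"pics/end_{nm}.png",im)
    d=(cv2.absdiff(im,r).max(2)>30).astype(np.uint8)
    n,_,st,ce=cv2.connectedComponentsWithStats(cv2.dilate(d,np.ones((3,3))))
    print(nm,[tuple(map(int,s)) for s in st[1:] if s[4]>25])
    g=cv2.cvtColor(im,cv2.COLOR_BGR2GRAY)
    if nm=="side": # black bar line check and ear patch
        for q in(im,r):
            m=(q[165:235,310:380].max(2)<16).astype(np.uint8);M=cv2.moments(m,True);print(M['m00'],M['m10']/M['m00'],M['m01']/M['m00'])
E
```

```text
time_s: 55.35
tcp_pos: [0.3146, -0.3863, 0.3435]
eef_rot: [0.69, 0.724, -0.0, 0.0]
ft_force: [0.4, -0.5, -0.3]
grip_width: 0.004
finger_force: 0.0
side [(484, 0, 156, 92, 6322), (522, 47, 10, 28, 137), (591, 83, 12, 24, 132), (343, 167, 32, 34, 650), (363, 197, 7, 8, 46), (266, 203, 47, 41, 853), (630, 206, 10, 48, 343), (364, 283, 61, 41, 1347)]
572.0 34.50699300699301 42.17657342657343
577.0 34.52166377816291 42.03466204506066
top [(314, 181, 30, 50, 775), (300, 185, 17, 48, 379), (415, 236, 16, 16, 205), (353, 239, 18, 23, 311), (339, 290, 18, 48, 320), (315, 293, 21, 48, 338), (327, 292, 21, 47, 334), (594, 305, 46, 137, 2681), (620, 349, 20, 93, 1356), (624, 430, 5, 6, 26)]
```

```bash
python3 -c "
from station import robot
print(robot.close_job())"
```

```text
the job is handed in; nothing more can be done
None
```

The job is handed in at about 55 s, and the final images agree: pin upright in the notch, three bolts in the tray, handle fully shut, clamp ring and bystanders unmoved; the first push slipped off the handle before any bolt moved, and the second held it on its stop.

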